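# Lower a measuring microphone down a loudspeaker port onto its sprung stop

### The arm

A 6-joint arm with a two-finger parallel gripper is mounted at the origin on the work surface. World frame = base frame: x ahead of the robot, y to its left, z up, the work surface at z = 0. Lengths are in m, angles in degrees, forces in N, time in s.
With the tool pointing down it reaches from about 0.35 to 0.975 m from the base axis. Payload 17.4 kg.
Tool frame: the origin (TCP) lies on the mounting face of the last link; the fingertips stand 173 mm ahead of it and the grasp point (between the pads) lies 155 mm ahead of it (tcp_to_tips is the distance from the TCP to the fingertips, in m); z points along the fingers, y is the direction in which the jaws open and shut (so a half turn about z gives the same grasp; the last joint's range is limited). The gripper opens to 85 mm and grips with 20 to 120 N. Pads are 22 mm wide; open, the fingers measure 114 mm over their backs; the gripper's body (76 mm by 85 mm) begins 54 mm behind the grasp point. The pads swing forward as they close: fully open they stand 13 mm farther back than shut.
Start: joints at [-78.426, 6.646, 82.598, -0, 90.757, -2.166], TCP at [0.16, -0.656, 0.405] pointing down, gripper open.
Joint ranges: [-162.19, 162.19], [-47.58, 125.68], [4.15, 143.07], [-65.23, 245.23], [0.69, 171.88], [-170.13, 170.13]. Speed limits (degrees/s): [108.29, 108.29, 127.2, 180, 180, 180].

### API

Orientations are given as [roll, pitch, yaw] about the fixed x, y, z axes, in that order (R = Rz(yaw) Ry(pitch) Rx(roll)).
In Python, from rig import * gives the robot as it stands.
- The arm moves only by the tool arm_command, never from a script. Its arguments are lists of equal length, an entry for each row: "slide": the shift along the tool's x, y, z in m, a list of three; "twist": the turn, a rotation vector about the tool's x, y, z in rad, a list of three; "hand": the finger opening in m, from 0 to 0.0854. A call has 1 to 5 rows; each row is the pose to reach, as a shift and turn from the pose measured when the call began, along the tool's axes at that moment; what a row does not reach only later rows make up. A row lasts 1/12 s, in which the tool goes at most 41.7 mm and 7.16 degrees, less where a joint would pass 70% of its speed; a pose out of reach is approached as far as the arm can. A call with a gripper value outside its range is refused whole. The fingers move at their own pace and stop on an object; "newtons" is the grip in N (left out, the last holds). Time passes only in rows, so rows that repeat a pose let the fingers close. It gives the time, the measured TCP pose, the force and the opening at its end, in the units of the state.
- observe(): the state, without advancing time (a new reading comes with each control period).
- read_camera(name): name is "scene" or "top"; returns (picture, depth): 400x640x3 uint8, blue, green, red; 400x640 float32, m along the optical axis (not along the pixel's ray), 0 where there is no reading.
- camera_info(name): a dict with "vfov" (degrees; the focal length in pixels is half the picture's height over the tangent of half this angle, whatever the lens; pixels are square), "cx", "cy" (the principal point, pixels), "k1" (the pictures are not rectified: a ray, as slopes to the right and down, at radius r is drawn at 1 + k1 r^2 times it, then the intrinsics apply), "origin" and "rotation" of the camera in the world. Camera axes: x right, y up, looking along -z (the intrinsics and any distortion apply to the point x, -y, -z); pixel columns grow to the right and rows downward; lengths in m; the calibration is good to about 2 mm. A picture is of the moment at which its call begins. camera_info takes no time and is no camera call.
- sign_off(): hands the job in, once; it reports no verdict.
The state is a dict: "time": time; "joints": joint angles; "joint_vel": joint speeds; "effort": joint torques, N m; "ee_pos": TCP position; "eef_rot": TCP orientation; "ft_force": force on the tool from outside, world axes, zero at the start; "moment": the same for the moment, N m; "opening": finger opening in m.
Only numpy, scipy, OpenCV 4.12 (cv2) and the standard library are available. Lean on these libraries where they do the work, as an engineer would, in place of code of your own. Each camera call takes 0.05 s, during which the arm holds its last target.

### The job

Take the long slim measuring microphone out of the rack and lower it, stem first, down the middle of the port of the loudspeaker box, until you feel it gently pushing down the sprung stop hidden in the port; the microphone must never touch the box or the port's wall, and the stop must not be driven to the end of its travel. Finish while still holding the microphone there in the gripper, still, upright and centred in the port, with the stop partly pressed, and leave the other two things standing in the rack.

Things in the scene. Friction and masses are not known exactly. Their poses are not given: they have to be found in the camera images.
- mic: the measuring microphone, bare aluminium, roughly 80 to 170 g, the tallest thing in the rack: a thin round stem 14 mm in diameter and 83 mm long at the bottom, above it a round body 22 mm in diameter, 170 mm long in all. Origin at the centre of the stem's flat lower tip, z up along the microphone to its top (the body to grip runs from z = 83 to 170 mm). It starts upright with the stem in one of the rack's three holes, any of them, and is pulled straight up
- rack: fixed grey rack block 70 x 200 x 55 mm (x, y, z) on the table, with three round holes 17 mm wide and 45 mm deep in its top, 65 mm apart along its y axis (y = -65, 0, 65 mm); origin at the centre of its underside. Stems stand on the hole floors, 10 mm above the table
- ball_mic: one of the others in the rack: a short microphone with the same 14 mm stem and a ball head 36 mm in diameter, 111 mm long in all; origin at the centre of its lower tip, z up; leave it standing
- short_plug: the other one in the rack: a short plain plug with the same 14 mm stem and a head 22 mm in diameter, 93 mm long in all; origin at the centre of its lower tip, z up; leave it standing
- speaker: fixed loudspeaker box of light wood lying on its back on the table, 170 x 270 x 100 mm (x, y, z), origin at the centre of its underside. On its top face are a large round black driver (124 mm in diameter, up to 13 mm high, at y = -45 mm) and the port, an open round hole at y = +85 mm
- port (a point): centre of the port's mouth, on the top face of the loudspeaker box, 100 mm above the table. The port is a straight vertical bore 33 mm in diameter and 85 mm deep, with a thin dark grey trim ring round its mouth; z points up out of it
- stop (a joint): how far the sprung stop in the port is pushed down, 0 (free) to 0.014 m (end of its travel). The stop is a flat disc 26 mm in diameter that fills most of the bore and moves straight down against a spring of 600 N/m (about 3 N at 5 mm, 8.5 N at the end). Its free height is not reported: it lies somewhere from 25 to 50 mm below the port's mouth and must be felt or seen
Things that resemble listed ones, but are neither listed nor needed, are in the scene too. What is shaped like the mic but yellow is not meant. Leave any orange look-alike of the short_plug alone.

How it is judged:
By the outcome, as a careful person would: the job done as asked, in the order asked, and still so for the second after the job is handed in, while the arm keeps its last pose, push and grip.
It also fails if it takes over 48 s, if anything falls off the work surface, if the arm or the gripper's body presses on something with over 40 N, if the wrist force passes 120 N, or if a joint passes its speed limit or range.

## Working session

There is one attempt and no reset: what is moved stays moved. The work goes in short steps, Python scripts to look and compute and a tool call to move; the robot and the scene stay as the last step left them, time stands still between calls to the robot, and variables do not carry over. Pictures are saved under pics/ and viewed, and the job is handed in when it is done.

Besides the shell and the picture viewer there is one more tool, called after "Emit:" in YAML: its name, and indented under it one key for each argument. arm_command: Moves the arm, as the interface text tells. Its arguments: {"type":"object","properties":{"slide":{"type":"array"},"twist":{"type":"array"},"hand":{"type":"array"},"newtons":{"type":"number"}},"required":["slide","twist","hand"]}

```bash
mkdir -p pics; ls; python3 - <<'E'
from rig import *
import cv2
print(observe())
for n in("scene","top"):
    i,d=read_camera(n); cv2.imwrite(f"pics/{n}0.png",i); import numpy as np; np.save(f"pics/{n}0.npy",d); print(n,camera_info(n))
E
```

```text
pics
{'time': 0.0, 'joints': array([-7.84256175e+01,  6.67501965e+00,  8.26355779e+01,  9.51592631e-04,
        9.07552179e+01, -2.16579525e+00]), 'joint_vel': array([ 0.1208144 , -0.04628385, -0.13072431,  0.02597704,  0.04727519,
        0.01414584]), 'effort': array([ 9.56355616e-04, -7.31990504e+01, -6.32485843e+01, -3.28332050e-06,
        6.36701719e-03,  5.43854003e-05]), 'ee_pos': array([ 0.16032208, -0.65570205,  0.40395334]), 'eef_rot': array([-1.79934268e+02, -3.43809093e-03,  1.37401877e+01]), 'ft_force': array([-0.50039027, -0.42696082, -0.23506038]), 'moment': array([0.01058509, 0.00973604, 0.00273573]), 'opening': 0.08562795096990998}
scene {'vfov': 51.001184709755535, 'cx': 321.0219227135839, 'cy': 190.65937032165562, 'k1': -0.05350116029616983, 'origin': array([ 0.86527494, -0.63755886,  0.55605363]), 'rotation': array([56.77509347,  0.52311087, 33.31382711])}
top {'vfov': 56.92019261574758, 'cx': 316.4671045991206, 'cy': 202.78269380675002, 'k1': -0.024706467673551134, 'origin': array([ 0.36369351, -0.02526521,  0.97342184]), 'rotation': array([  6.98630146,  -1.87013756, -90.93777185])}
```

View pics/scene0.png

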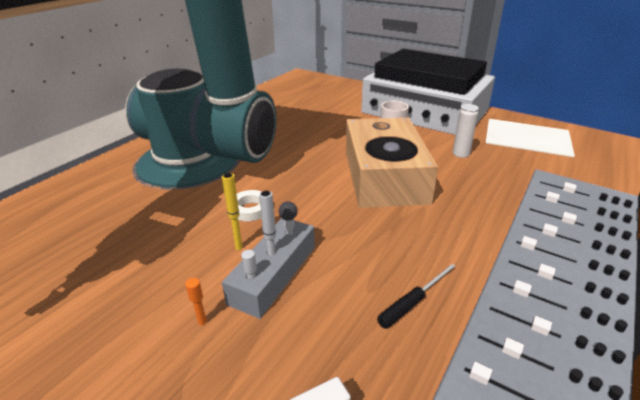

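View pics/top0.png

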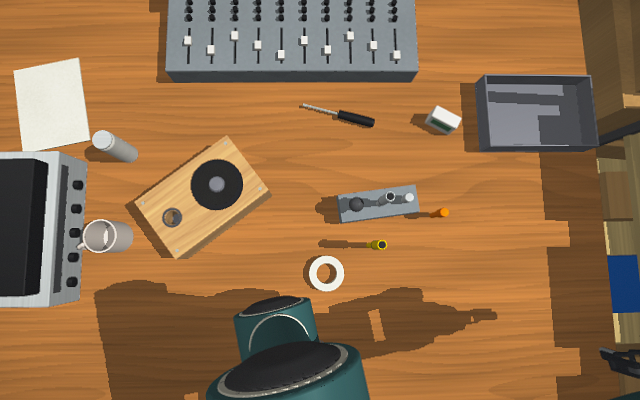

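The mic is in the rack's middle hole: its top is at (267,195) in scene and (390,197) in the top view. The ball mic and the plug stand either side of it, and the yellow decoy stands outside the rack at top (380,244). The port is at top (172,217). Next I'll write helpers and zoom in.

```bash
cat > h.py <<'E'
import numpy as np, cv2
from scipy.spatial.transform import Rotation as R
from rig import *
def cam(n):
    c=camera_info(n); f=200/np.tan(np.radians(c['vfov']/2))
    K=np.array([[f,0,c['cx']],[0,f,c['cy']],[0,0,1]]); D=np.array([c['k1'],0,0,0.])
    Rw=R.from_euler('xyz',c['rotation'],degrees=True).as_matrix()@np.diag([1,-1,-1])
    return K,D,Rw,np.array(c['origin'])
def ray(n,uv):
    K,D,Rw,o=cam(n); s=cv2.undistortPoints(np.float64(uv).reshape(-1,1,2),K,D)[:,0]
    return o,np.c_[s,np.ones(len(s))]@Rw.T
def onplane(n,uv,z):
    o,d=ray(n,uv); return o+d*((z-o[2])/d[:,2])[:,None]
def proj(n,P):
    K,D,Rw,o=cam(n); p=(np.float64(P).reshape(-1,3)-o)@Rw
    return cv2.projectPoints(p,np.zeros(3),np.zeros(3),K,D)[0][:,0]
def pts(n,d,uv):
    K,D,Rw,o=cam(n); uv=np.float64(uv).reshape(-1,2); s=cv2.undistortPoints(uv.reshape(-1,1,2),K,D)[:,0]
    z=d[uv[:,1].astype(int),uv[:,0].astype(int)]
    return o+(np.c_[s,np.ones(len(s))]*z[:,None])@Rw.T
E
python3 - <<'E'
from h import *
t=cv2.imread('pics/top0.png');s=cv2.imread('pics/scene0.png')
def crop(i,x,y,w,h,k):return cv2.resize(i[y:y+h,x:x+w],None,fx=k,fy=k,interpolation=cv2.INTER_NEAREST)
cv2.imwrite('pics/c1.png',np.vstack([crop(t,325,175,130,50,6),crop(t,130,180,130,50,6)]))
cv2.imwrite('pics/c2.png',np.hstack([crop(s,215,170,110,145,4),crop(s,345,105,80,145,4)]))
d=np.load('pics/top0.npy'); 
for uv in [(390,197),(409,198),(356,204),(380,244),(150,215),(172,217),(217,184),(340,218)]: print(uv,pts('top',d,uv)[0].round(3))
E
```

```text
(390, 197) [ 0.471 -0.213  0.183]
(409, 198) [ 0.479 -0.278  0.103]
(356, 204) [ 0.464 -0.147  0.121]
(380, 244) [ 0.37  -0.19   0.171]
(150, 215) [0.446 0.337 0.099]
(172, 217) [0.444 0.299 0.061]
(217, 184) [0.516 0.178 0.111]
(340, 218) [ 0.439 -0.118  0.029]
```

View pics/c1.png

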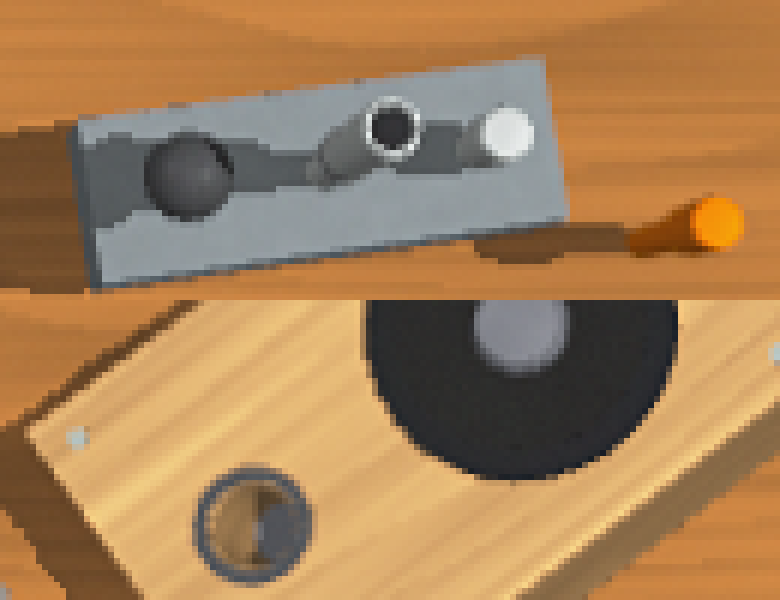

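View pics/c2.png

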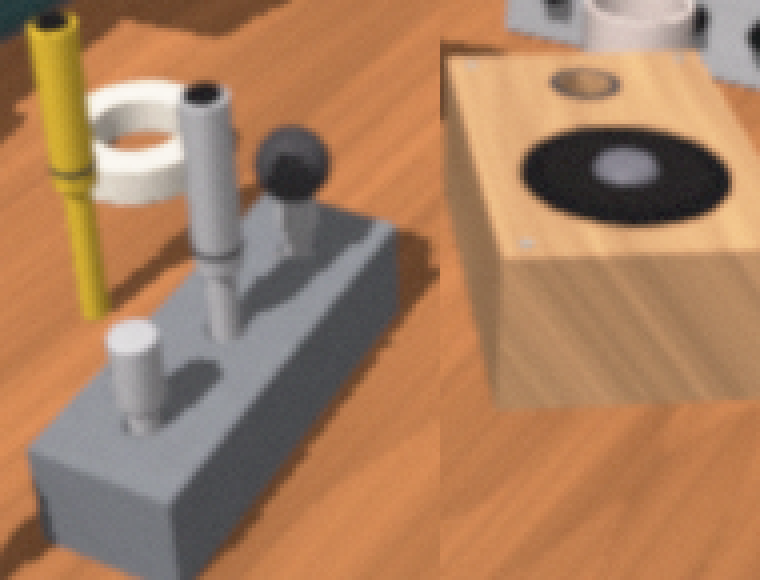

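```bash
python3 - <<'E'
from h import *
for n in('top','scene'):
    d=np.load(f'pics/{n}0.npy'); vv,uu=np.mgrid[0:400,0:640]; uv=np.c_[uu.ravel(),vv.ravel()]
    P=pts(n,d,uv); ok=d.ravel()>0
    def sel(c,r,z0,z1): 
        m=ok&(np.hypot(P[:,0]-c[0],P[:,1]-c[1])<r)&(P[:,2]>z0)&(P[:,2]<z1); return P[m],uv[m]
    p,q=sel((.475,-.213),.03,.13,.2); print(n,'mic upper pts',len(p),p.mean(0).round(4),p.min(0).round(4),p.max(0).round(4))
    p,q=sel((.475,-.213),.03,.174,.2); print(' top',len(p),p.mean(0).round(4),p.min(0),p.max(0),q.mean(0), (q.min(0)+q.max(0))/2)
    p,q=sel((.375,-.19),.03,.165,.2); print(' yellow',len(p),p.mean(0).round(4) if len(p) else'')
    p,q=sel((.444,.299),.016,-.01,.095);print(' port inside',len(p),np.histogram(p[:,2],np.arange(0.005,.1,.005)))
# ring by dark blue-grey mask, outer & inner contours
for n,(x0,y0,x1,y1) in dict(top=(155,200,190,235),scene=(365,115,400,137)).items():
    im=cv2.imread(f'pics/{n}0.png')[y0:y1,x0:x1]; hsv=cv2.cvtColor(cv2.resize(im,None,fx=8,fy=8,interpolation=cv2.INTER_CUBIC),cv2.COLOR_BGR2HSV)
    m=((hsv[...,1]<90)|(hsv[...,2]<110)).astype(np.uint8)
    cs,_=cv2.findContours(m,cv2.RETR_EXTERNAL,cv2.CHAIN_APPROX_NONE); c=max(cs,key=cv2.contourArea); e=cv2.fitEllipse(cv2.convexHull(c))
    uv=(np.array(e[0])+.5)/8-.5+[x0,y0]
    print(n,'ring',uv,np.array(e[1])/8,onplane(n,uv,.1).round(4), onplane(n,uv,.102).round(4))
E
```

```text
top mic upper pts 122 [ 0.4725 -0.2109  0.1706] [ 0.4634 -0.2227  0.1318] [ 0.4848 -0.2029  0.1835]
 top 78 [ 0.4739 -0.213   0.1806] [ 0.46440669 -0.22267659  0.17475957] [ 0.48475564 -0.20294152  0.18345659] [389.58974359 195.78205128] [389.5 195.5]
 yellow 78 [ 0.3693 -0.1934  0.1708]
 port inside 125 (array([ 0,  0,  0,  0,  0,  0,  1,  1,  3,  7, 13, 45,  8, 12,  6, 11, 11,
        7]), array([0.005, 0.01 , 0.015, 0.02 , 0.025, 0.03 , 0.035, 0.04 , 0.045,
       0.05 , 0.055, 0.06 , 0.065, 0.07 , 0.075, 0.08 , 0.085, 0.09 ,
       0.095]))
scene mic upper pts 403 [ 0.4801 -0.2196  0.1598] [ 0.466  -0.2271  0.1301] [ 0.4875 -0.2042  0.1827]
 top 114 [ 0.4779 -0.2173  0.1794] [ 0.46597695 -0.22666196  0.17401659] [ 0.48716316 -0.20424489  0.18274834] [265.78947368 194.88596491] [265.5 195. ]
 yellow 87 [ 0.3734 -0.1977  0.1697]
 port inside 18 (array([ 0,  0,  0,  0,  0,  0,  0,  0,  0,  0,  0,  0,  0,  0,  0,  0,  6,
       12]), array([0.005, 0.01 , 0.015, 0.02 , 0.025, 0.03 , 0.035, 0.04 , 0.045,
       0.05 , 0.055, 0.06 , 0.065, 0.07 , 0.075, 0.08 , 0.085, 0.09 ,
       0.095]))
top ring [171.5773468  217.19238663] [19.44455147 20.14797211] [[0.4404 0.2862 0.1   ]] [[0.4402 0.2855 0.102 ]]
scene ring [387.40798378 115.73648131] [ 5.32082367 29.66710854] [[0.4272 0.3516 0.1   ]] [[0.4291 0.3473 0.102 ]]
```

```bash
python3 - <<'E'
from h import *
# mic top rings at z=.18: top view ellipse of bright ring+dark centre ; use contour from depth mask
for n in('top','scene'):
    d=np.load(f'pics/{n}0.npy'); im=cv2.imread(f'pics/{n}0.png')
    x0,y0,x1,y1={'top':(380,186,402,208),'scene':(255,186,280,204)}[n]
    g=cv2.resize(im[y0:y1,x0:x1],None,fx=8,fy=8,interpolation=cv2.INTER_CUBIC); hsv=cv2.cvtColor(g,cv2.COLOR_BGR2HSV)
    m=(hsv[...,2]<75).astype(np.uint8); cs,_=cv2.findContours(m,0,1)
    for c in cs:
        if len(c)>5 and cv2.contourArea(c)>300:
            e=cv2.fitEllipse(c); uv=(np.array(e[0])+.5)/8-.5+[x0,y0]; print(n,'mic dark',uv,np.array(e[1])/8,onplane(n,uv,.18).round(4))
    # driver
    x0,y0,x1,y1={'top':(180,150,255,220),'scene':(355,132,425,168)}[n]
    g=cv2.resize(im[y0:y1,x0:x1],None,fx=8,fy=8,interpolation=cv2.INTER_CUBIC); hsv=cv2.cvtColor(g,cv2.COLOR_BGR2HSV)
    m=(hsv[...,2]<90).astype(np.uint8); cs,_=cv2.findContours(m,0,1); c=max(cs,key=cv2.contourArea); e=cv2.fitEllipse(cv2.convexHull(c))
    uv=(np.array(e[0])+.5)/8-.5+[x0,y0]; print(n,'driver',uv,np.array(e[1])/8,onplane(n,uv,.105).round(4))
x0,y0,x1,y1=365,116,400,138
im=cv2.imread('pics/scene0.png')[y0:y1,x0:x1]
cv2.imwrite('pics/c3.png',cv2.resize(im,None,fx=20,fy=20,interpolation=cv2.INTER_NEAREST))
hsv=cv2.cvtColor(im,cv2.COLOR_BGR2HSV); print(hsv[:,:,1])
for ph in [(.4404,.2862)]:
    a=np.linspace(0,2*np.pi,60); 
    for n in('top','scene'):
        q=proj(n,np.c_[.4404+.0165*np.cos(a),.2862+.0165*np.sin(a),np.full(60,.1)]); print(n,q.min(0),q.max(0),q.mean(0))
# rack top corners (crop/6+offset)
c=np.array([[78,122],[545,58],[568,212],[92,290]])/6+[325,175]-.5
print(onplane('top',c,.055).round(4),onplane('top',c,.055).mean(0))
E
```

```text
top mic dark [389.88527966 195.92053127] [6.15744352 6.40350437] [[ 0.4737 -0.2138  0.18  ]]
top driver [216.4060936  184.33398819] [50.08885956 52.30051041] [[0.5167 0.1812 0.105 ]]
scene mic dark [265.20022869 193.04622984] [4.09562492 7.70367289] [[ 0.4743 -0.2144  0.18  ]]
scene driver [391.02770996 148.63758469] [23.74407959 51.76096344] [[0.5228 0.1713 0.105 ]]
[[151 151 151 150 152 150 150 147 140 133 124 112  95  75  55  40  30  29
   29  31  31  31  35  33  32  33  31  36  33  37  35  36  35  37  36]
 [148 146 151 147 147 148 148 145 144 142 141 142 137 126 115  80  52  46
   46  43  47  50  48  48  50  49  52  56  59  59  60  61  62  64  63]
 [136 134 137 136 136 137 132 133 133 131 132 132 130 130 122 108  93  85
   82  83  80  82  83  83  84  80  83  86  89  89  90  93  95  93  95]
 [117 121 120 118 119 120 120 120 119 119 117 123 121 117 116 112 110 105
  106 103 109 104 107 105 106 103 102 102 102 106 105 109 111 109 109]
 [111 111 114 113 112 112 113 113 114 118 115 117 117 114 112 111 114 113
  112 111 110 113 109 112 109 110 108 109 104 109 109 109 112 111 112]
 [112
[... 2085 characters left out ...]
5 117 117 112
  115 116 113 114 116 114 115 112 111 114 112 114 113 111 112 112 111]
 [116 115 115 114 113 112 112 110 108 110 112 113 119 117 113 110 110 115
  116 115 111 115 115 114 114 117 116 115 112 111 112 114 114 114 114]
 [117 114 115 114 113 110 112 113 115 115 117 114 114 110 105  98  90  86
   93  94  91 101 100  97  86  95  96  94  98  98 103 102 109 104 111]]
top [164.52971904 210.19894078] [178.61820238 224.17456876] [171.58338711 217.06501106]
scene [374.69531708 122.62629984] [387.42976379 127.89594864] [381.15486376 125.26948518]
[[ 0.4953 -0.1105  0.055 ]
 [ 0.5205 -0.3103  0.055 ]
 [ 0.4546 -0.3169  0.055 ]
 [ 0.4246 -0.1147  0.055 ]] [ 0.47376571 -0.21307982  0.055     ]
```

View pics/c3.png

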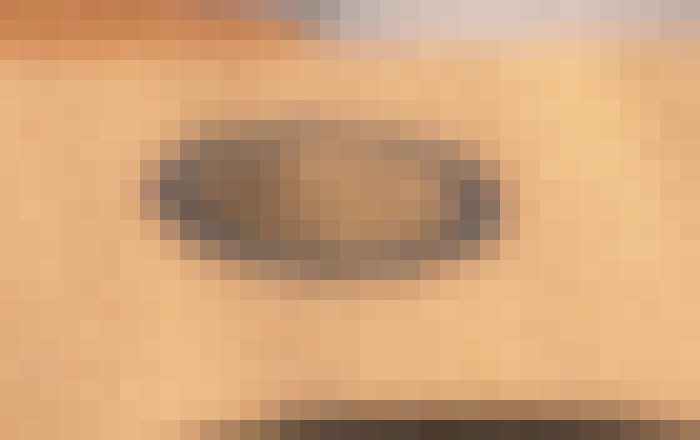

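Emit:
arm_command:
  slide:
    - [0.0273, -0.0236, 0]
    - [0.0546, -0.0473, 0]
    - [0.082, -0.071, 0]
    - [0.1093, -0.0946, 0]
    - [0.1366, -0.1182, 0]
  twist:
    - [0, 0, 0]
    - [0, 0, 0]
    - [0, 0, 0]
    - [0, 0, 0]
    - [0, 0, 0]
  hand: [0.06, 0.06, 0.06, 0.06, 0.06]
  newtons: 40

```text
time: 0.52
ee_pos: [0.2655, -0.5069, 0.4037]
eef_rot: [-179.9, 0.0, 13.7]
ft_force: [0.9, 0.2, -0.2]
opening: 0.06
```

Emit:
arm_command:
  slide:
    - [0.0273, -0.0236, 0]
    - [0.0546, -0.0473, 0]
    - [0.082, -0.071, 0]
    - [0.1093, -0.0946, 0]
    - [0.1366, -0.1182, 0]
  twist:
    - [0, 0, 0]
    - [0, 0, 0]
    - [0, 0, 0]
    - [0, 0, 0]
    - [0, 0, 0]
  hand: [0.06, 0.06, 0.06, 0.06, 0.06]

```text
time: 0.93
ee_pos: [0.3707, -0.3581, 0.4037]
eef_rot: [-179.9, 0.0, 13.7]
ft_force: [1.3, -0.8, -0.4]
opening: 0.0599
```

Emit:
arm_command:
  slide:
    - [0.034, -0.029, 0]
    - [0.067, -0.058, 0]
    - [0.101, -0.087, 0]
    - [0.1346, -0.1157, 0]
    - [0.1346, -0.1157, 0]
  twist:
    - [0, 0, 0]
    - [0, 0, 0]
    - [0, 0, 0]
    - [0, 0, 0]
    - [0, 0, 0]
  hand: [0.06, 0.06, 0.06, 0.06, 0.06]

```text
time: 1.35
ee_pos: [0.476, -0.2101, 0.4037]
eef_rot: [-179.8, -0.0, 13.9]
ft_force: [-0.1, -0.1, -0.9]
opening: 0.0597
```

```bash
python3 - <<'E'
from h import *
o=observe(); print(o['time'],o['ee_pos'],o['eef_rot'],o['ft_force'],o['joints'])
i,d=read_camera('scene'); cv2.imwrite('pics/s1.png',i[60:300,150:400].repeat(2,0).repeat(2,1))
E
```

```text
1.35 [ 0.47598073 -0.21007129  0.40373954] [-1.79849245e+02 -2.96504040e-02  1.38664296e+01] [-0.08404318 -0.10411156 -0.92668517] [-26.65327188 -12.86649009 101.42026974   0.13391276  91.52162374
  49.4837274 ]
```

View pics/s1.png

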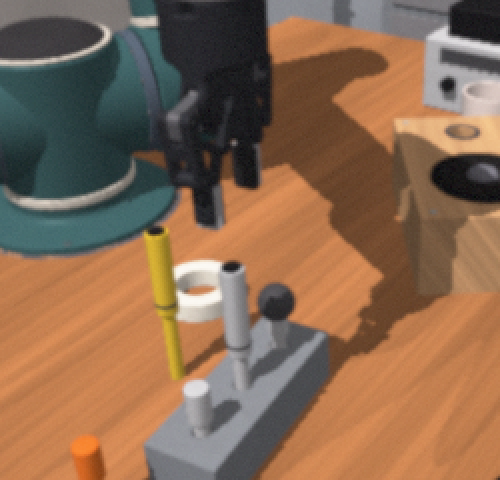

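Emit:
arm_command:
  slide:
    - [-0.003, 0.003, 0.01]
    - [-0.003, 0.003, 0.02]
  twist:
    - [0, 0, 0]
    - [0, 0, 0]
  hand: [0.06, 0.06]

```text
time: 1.57
ee_pos: [0.4737, -0.2141, 0.3828]
eef_rot: [-179.9, -0.0, 14.0]
ft_force: [-0.3, 0.1, -0.4]
opening: 0.06
```

Emit:
arm_command:
  slide:
    - [0, 0, 0.02]
    - [0, 0, 0.04]
    - [0, 0, 0.055]
    - [0, 0, 0.068]
    - [0, 0, 0.073]
  twist:
    - [0, 0, 0]
    - [0, 0, 0]
    - [0, 0, 0]
    - [0, 0, 0]
    - [0, 0, 0]
  hand: [0.06, 0.06, 0.06, 0.06, 0.06]

```text
time: 1.98
ee_pos: [0.4727, -0.2147, 0.3069]
eef_rot: [-179.8, 0.1, 13.9]
ft_force: [-0.3, -0.9, -0.9]
opening: 0.0603
```

```bash
python3 - <<'E'
from h import *
o=observe(); print(o['time'],o['ee_pos'],o['eef_rot'],o['ft_force'])
i,d=read_camera('scene'); j,_=read_camera('top');cv2.imwrite('pics/s2.png',np.hstack([i[100:300,170:350],j[120:320,300:480]]).repeat(2,0).repeat(2,1))
E
```

```text
1.9833 [ 0.47274095 -0.21474031  0.30688409] [-1.79754299e+02  1.21394791e-01  1.38694880e+01] [-0.33977005 -0.8927599  -0.88198774]
```

View pics/s2.png

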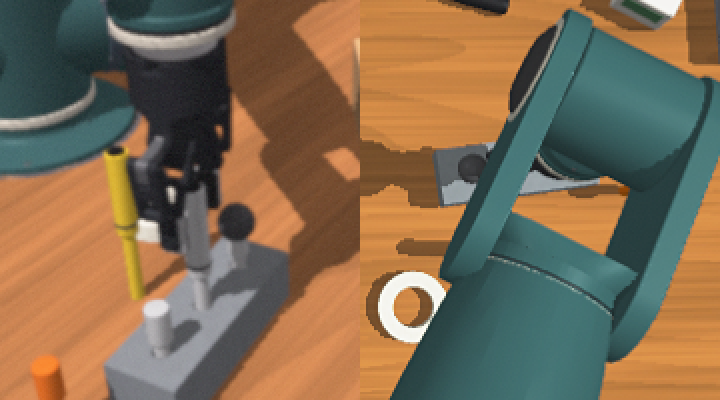

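Emit:
arm_command:
  slide:
    - [0.0015, -0.0006, -0.001]
    - [0.0015, -0.0006, -0.001]
  twist:
    - [-0.004, 0.002, 0]
    - [-0.004, 0.002, 0]
  hand: [0.05, 0.04]

```text
time: 2.25
ee_pos: [0.4747, -0.2138, 0.3106]
eef_rot: [179.9, -0.1, 13.9]
ft_force: [0.5, 1.0, 0.3]
opening: 0.0409
```

Emit:
arm_command:
  slide:
    - [0, 0, 0]
    - [0, 0, 0]
    - [0, 0, 0]
  twist:
    - [0, 0, 0]
    - [0, 0, 0]
    - [0, 0, 0]
  hand: [0.03, 0.03, 0.03]

```text
time: 2.5
ee_pos: [0.4748, -0.2138, 0.3112]
eef_rot: [179.9, -0.2, 13.9]
ft_force: [0.0, 0.6, -0.0]
opening: 0.0303
```

Emit:
arm_command:
  slide:
    - [0, 0, 0]
    - [0, 0, 0]
    - [0, 0, 0]
    - [0, 0, 0]
    - [0, 0, 0]
  twist:
    - [0.0015, -0.003, 0]
    - [0.0015, -0.003, 0]
    - [0.0015, -0.003, 0]
    - [0.0015, -0.003, 0]
    - [0.0015, -0.003, 0]
  hand: [0.03, 0.03, 0.0, 0.0, 0.0]
  newtons: 60

```text
time: 2.92
ee_pos: [0.4748, -0.2138, 0.3114]
eef_rot: [179.9, -0.0, 13.9]
ft_force: [-0.5, 0.2, 4.4]
opening: 0.0208
```

```bash
python3 - <<'E'
from h import *
o=observe(); print(o['time'],o['ee_pos'],o['eef_rot'],o['ft_force'],o['moment'],o['opening'])
E
```

```text
2.9167 [ 0.47480959 -0.21379787  0.31141192] [ 1.79946751e+02 -1.40397281e-04  1.38880976e+01] [-0.46573659  0.223624    4.43312846] [ 0.17923539  0.08567235 -0.03499685] 0.020760018185039773
```

Emit:
arm_command:
  slide:
    - [0, 0, -0.005]
    - [0, 0, -0.015]
    - [0, 0, -0.03]
    - [0, 0, -0.045]
    - [0, 0, -0.06]
  twist:
    - [0, 0, 0]
    - [0, 0, 0]
    - [0, 0, 0]
    - [0, 0, 0]
    - [0, 0, 0]
  hand: [0, 0, 0, 0, 0]

```text
time: 3.33
ee_pos: [0.4747, -0.2137, 0.3728]
eef_rot: [179.9, -0.0, 13.9]
ft_force: [0.5, 1.2, -2.1]
opening: 0.0209
```

Emit:
arm_command:
  slide:
    - [0, 0, -0.02]
    - [0, 0, -0.04]
    - [0, 0, -0.06]
    - [0, 0, -0.08]
    - [0, 0, -0.095]
  twist:
    - [0, 0, 0]
    - [0, 0, 0]
    - [0, 0, 0]
    - [0, 0, 0]
    - [0, 0, 0]
  hand: [0, 0, 0, 0, 0]

```text
time: 3.75
ee_pos: [0.4744, -0.2135, 0.4703]
eef_rot: [179.9, -0.1, 13.9]
ft_force: [0.1, -0.2, -0.9]
opening: 0.021
```

```bash
python3 - <<'E'
from h import *
o=observe(); print(o['time'],o['ee_pos'],o['eef_rot'],o['ft_force'],o['moment'],o['opening'])
i,d=read_camera('scene'); cv2.imwrite('pics/s3.png',i[60:300,150:400].repeat(2,0).repeat(2,1))
E
```

```text
3.75 [ 0.47443466 -0.21351181  0.47031962] [ 1.79881083e+02 -7.05413973e-02  1.38849617e+01] [ 0.10044643 -0.23790084 -0.92884883] [-0.01104254  0.00385182 -0.01525122] 0.020967662173250842
```

View pics/s3.png

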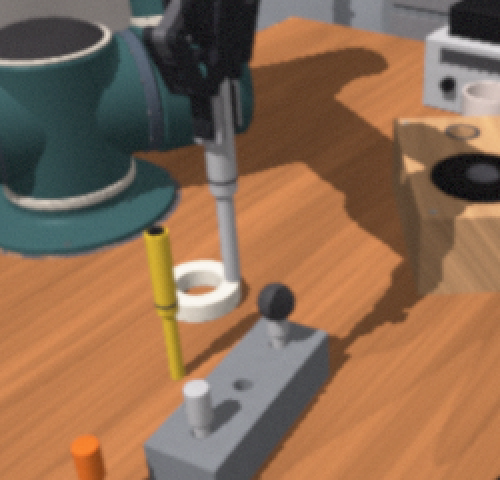

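Emit:
arm_command:
  slide:
    - [0.003, -0.0164, 0]
    - [0.0087, -0.0492, 0]
    - [0.0145, -0.082, 0]
    - [0.0203, -0.1149, 0]
    - [0.026, -0.1477, 0]
  twist:
    - [0, 0, 0]
    - [0, 0, 0]
    - [0, 0, 0]
    - [0, 0, 0]
    - [0, 0, 0]
  hand: [0, 0, 0, 0, 0]

```text
time: 4.22
ee_pos: [0.4637, -0.0626, 0.4719]
eef_rot: [179.8, -0.2, 13.9]
ft_force: [0.1, -0.5, -1.3]
opening: 0.0208
```

Emit:
arm_command:
  slide:
    - [0.0058, -0.0328, 0]
    - [0.0116, -0.0656, 0]
    - [0.0174, -0.0984, 0]
    - [0.0231, -0.1312, 0]
    - [0.0289, -0.164, 0]
  twist:
    - [0, 0, 0]
    - [0, 0, 0]
    - [0, 0, 0]
    - [0, 0, 0]
    - [0, 0, 0]
  hand: [0, 0, 0, 0, 0]

```text
time: 4.63
ee_pos: [0.4519, 0.1052, 0.4711]
eef_rot: [179.8, -0.2, 13.9]
ft_force: [0.7, 0.8, -1.5]
opening: 0.0208
```

```bash
cat > t.py <<'E'
from h import *
import sys
def target(P,rpy=(180,0,None)):
    o=observe(); e=o['eef_rot']; Rt=R.from_euler('xyz',e,degrees=True)
    Rd=R.from_euler('xyz',[180,0,e[2] if rpy[2] is None else rpy[2]],degrees=True)
    print('t',o['time'],'ee',o['ee_pos'].round(4),e.round(2),'F',o['ft_force'].round(2),'M',o['moment'].round(3),'op',round(o['opening'],4),'j',o['joints'].round(0))
    print('slide',(Rt.inv().apply(np.array(P)-o['ee_pos'])).round(4),'twist',(Rt.inv()*Rd).as_rotvec().round(4))
if __name__=='__main__': target([float(a) for a in sys.argv[1:4]])
E
python3 t.py .4405 .2855 .4703
```

```text
t 4.6333 ee [0.4519 0.1052 0.4711] [ 1.7978e+02 -1.7000e-01  1.3850e+01] F [ 0.7   0.78 -1.52] M [ 0.007 -0.015 -0.053] op 0.0208 j [ 10. -21. 101.  -0.  99.  86.]
slide [ 0.0321 -0.1778  0.0002] twist [ 0.0039 -0.003  -0.    ]
```

Emit:
arm_command:
  slide:
    - [0.0065, -0.036, 0]
    - [0.013, -0.072, 0]
    - [0.0195, -0.108, 0]
    - [0.026, -0.144, 0]
    - [0.0321, -0.172, 0]
  twist:
    - [0.002, -0.0015, 0]
    - [0.004, -0.003, 0]
    - [0.004, -0.003, 0]
    - [0.004, -0.003, 0]
    - [0.004, -0.003, 0]
  hand: [0, 0, 0, 0, 0]

```text
time: 5.05
ee_pos: [0.4411, 0.2823, 0.4701]
eef_rot: [-180.0, 0.0, 13.9]
ft_force: [0.9, -0.1, -2.4]
opening: 0.0211
```

Emit:
arm_command:
  slide:
    - [0, 0, 0]
  twist:
    - [0, 0, 0]
  hand: [0]

```text
time: 5.13
ee_pos: [0.4407, 0.286, 0.469]
eef_rot: [-180.0, 0.1, 14.1]
ft_force: [0.4, -0.6, -1.7]
opening: 0.0204
```

```bash
python3 t.py .4405 .2855 .4703
```

```text
t 5.1333 ee [0.4407 0.286  0.469 ] [-1.7995e+02  1.1000e-01  1.4090e+01] F [ 0.4  -0.57 -1.71] M [ 0.043 -0.02  -0.029] op 0.0204 j [ 30. -13.  95.   0.  97. 106.]
slide [-0.0003  0.0004 -0.0013] twist [-0.0008  0.002  -0.    ]
```

Emit:
arm_command:
  slide:
    - [0, 0, 0]
    - [0, 0, 0]
    - [0, 0, 0]
  twist:
    - [-0.0005, 0.001, 0]
    - [-0.0005, 0.001, 0]
    - [-0.0005, 0.001, 0]
  hand: [0, 0, 0]

```text
time: 5.38
ee_pos: [0.4408, 0.2853, 0.4689]
eef_rot: [-180.0, 0.1, 14.1]
ft_force: [-0.6, -0.7, -1.4]
opening: 0.0207
```

```bash
python3 t.py .4405 .2855 .4703; python3 - <<'E'
from h import *
i,d=read_camera('scene');cv2.imwrite('pics/s4f.png',i); j,e=read_camera('top');cv2.imwrite('pics/t4f.png',j);np.save('pics/s4.npy',d);np.save('pics/t4.npy',e)
a=i[30:180,330:470].repeat(3,0).repeat(3,1);b=cv2.resize(j[140:290,110:250],None,fx=3,fy=3,interpolation=0)
cv2.imwrite('pics/c4.png',np.hstack([a,b])[:,:800])
E
```

```text
t 5.3833 ee [0.4408 0.2853 0.4689] [-1.800e+02  7.000e-02  1.406e+01] F [-0.6  -0.74 -1.4 ] M [-0.036  0.033  0.025] op 0.0207 j [ 30. -13.  95.   0.  97. 106.]
slide [-0.0002 -0.0002 -0.0014] twist [-0.0001  0.0012 -0.    ]
```

View pics/c4.png

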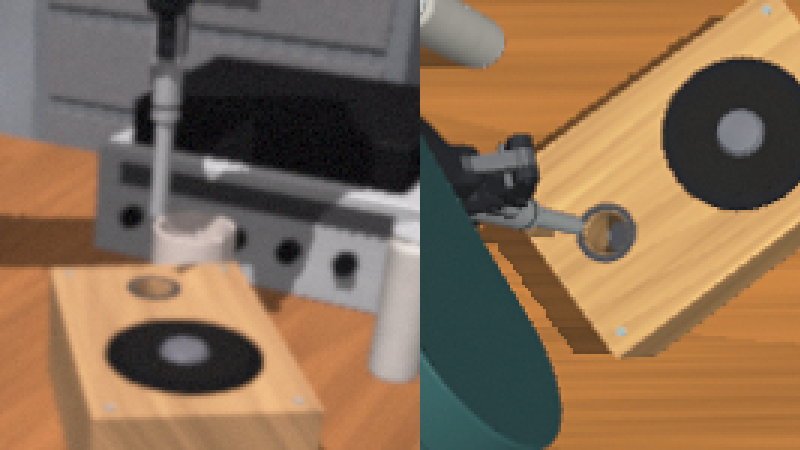

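```bash
python3 - <<'E'
from h import *
ee=np.array([.4408,.2853]); tip=.168
for n,f in(('top','t4'),('scene','s4')):
    d=np.load(f'pics/{f}.npy'); vv,uu=np.mgrid[0:400,0:640]; uv=np.c_[uu.ravel(),vv.ravel()]
    P=pts(n,d,uv); ok=(d.ravel()>0)&(np.hypot(P[:,0]-ee[0],P[:,1]-ee[1])<.025)&(P[:,2]>.15)
    for z0 in np.arange(.15,.28,.01):
        m=ok&(P[:,2]>=z0)&(P[:,2]<z0+.01)
        if m.sum()>2:
            p=P[m]; c=camera_info(n)['origin']; v=p.mean(0)-c; 
            # centre perpendicular horizontal direction to view
            h=np.array([-v[1],v[0]])/np.hypot(*v[:2]); s=(p[:,:2]-ee)@h
            print(n,z0.round(3),m.sum(),'perp range',s.min().round(4),s.max().round(4),'mean',s.mean().round(4),'dir',h.round(2))
    ax=proj(n,[[*ee,z] for z in(tip,.2,.25)]); print(ax.round(1))
    m=ok&(P[:,2]<.25); q=uv[m]; print('tip px', q[np.argmax(q[:,1])] if n=='scene' else q[np.argmax(q[:,0])], P[m][:,2].min())
E
```

```text
top 0.17 12 perp range -0.0071 0.0054 mean -0.0007 dir [-0.97  0.24]
top 0.18 11 perp range -0.0065 0.0063 mean 0.0 dir [-0.97  0.24]
top 0.19 14 perp range -0.007 0.0051 mean -0.0004 dir [-0.97  0.24]
top 0.2 14 perp range -0.0065 0.0065 mean 0.0 dir [-0.97  0.24]
top 0.21 12 perp range -0.006 0.0044 mean -0.0004 dir [-0.97  0.24]
top 0.22 16 perp range -0.0069 0.0066 mean -0.0002 dir [-0.97  0.24]
top 0.23 13 perp range -0.0059 0.0061 mean -0.0 dir [-0.97  0.24]
top 0.25 21 perp range -0.0101 0.01 mean -0.0001 dir [-0.97  0.24]
top 0.26 26 perp range -0.0095 0.0106 mean 0.0007 dir [-0.97  0.24]
top 0.27 17 perp range -0.0033 0.0101 mean 0.0041 dir [-0.97  0.23]
top 0.28 9 perp range 0.0039 0.0106 mean 0.0073 dir [-0.98  0.22]
[[160.9 214.4]
 [155.  213. ]
 [144.7 210.6]]
tip px [164 213] 0.1682274193714678
scene 0.16 4 perp range -0.0029 0.007 mean 0.0026 dir [-0.91 -0.42]
scene 0.17 20 perp range -0.0051 0.0077 mean 0.0014 dir [-0.91 -0.42]
scene 0.18 24 perp range -0.0045 0.0085 mean 0.0022 dir [-0.91 -0.42]
scene 0.19 19 perp range -0.004 0.0064 mean 0.001 dir [-0.91 -0.42]
scene 0.2 23 perp range -0.0052 0.0072 mean 0.0015 dir [-0.91 -0.42]
scene 0.21 24 perp range -0.0048 0.0079 mean 0.0014 dir [-0.91 -0.42]
scene 0.22 22 perp range -0.004 0.0084 mean 0.0021 dir [-0.91 -0.42]
scene 0.23 22 perp range -0.0054 0.0066 mean 0.0009 dir [-0.91 -0.42]
scene 0.24 22 perp range -0.0051 0.0072 mean 0.0012 dir [-0.91 -0.42]
scene 0.25 36 perp range -0.0091 0.0102 mean 0.0008 dir [-0.91 -0.42]
scene 0.26 39 perp range -0.0085 0.011 mean 0.0014 dir [-0.91 -0.42]
scene 0.27 37 perp range -0.0096 0.0117 mean 0.0015 dir [-0.91 -0.42]
scene 0.28 40 perp range -0.0093 0.012 mean 0.0007 dir [-0.91 -0.42]
[[382.8 100.6]
 [383.7  88.3]
 [385.1  68.4]]
tip px [380 101] 0.16887676331924678
```

Emit:
arm_command:
  slide:
    - [-0.0003, 0, 0.008]
    - [-0.0003, 0, 0.02]
    - [-0.0003, 0, 0.034]
    - [-0.0003, 0, 0.045]
    - [-0.0003, 0, 0.05]
  twist:
    - [0, 0.001, 0]
    - [0, 0.001, 0]
    - [0, 0.001, 0]
    - [0, 0.001, 0]
    - [0, 0.001, 0]
  hand: [0, 0, 0, 0, 0]

```text
time: 5.9
ee_pos: [0.4404, 0.2847, 0.4162]
eef_rot: [180.0, 0.1, 14.0]
ft_force: [-0.3, -0.3, -0.7]
opening: 0.0209
```

Emit:
arm_command:
  slide:
    - [0, 0, 0]
    - [0, 0, 0]
  twist:
    - [0, 0, 0]
    - [0, 0, 0]
  hand: [0, 0]

```text
time: 6.07
ee_pos: [0.4404, 0.2847, 0.4154]
eef_rot: [179.9, 0.2, 14.0]
ft_force: [0.4, -0.2, -1.2]
opening: 0.0207
```

```bash
python3 t.py .4405 .2855 .416; python3 - <<'E'
from h import *
i,d=read_camera('scene');cv2.imwrite('pics/s5f.png',i); j,e=read_camera('top');cv2.imwrite('pics/t5f.png',j)
a=cv2.resize(i[60:140,345:425],None,fx=5,fy=5,interpolation=0);b=cv2.resize(j[180:260,125:205],None,fx=5,fy=5,interpolation=0)
cv2.imwrite('pics/c5.png',np.hstack([a,b]))
E
```

```text
t 6.0667 ee [0.4404 0.2847 0.4154] [179.95   0.21  14.  ] F [ 0.39 -0.17 -1.17] M [ 0.009 -0.01   0.003] op 0.0207 j [ 30. -12. 100.   0.  93. 106.]
slide [ 0.0003 -0.0007 -0.0006] twist [0.0009 0.0037 0.    ]
```

View pics/c5.png

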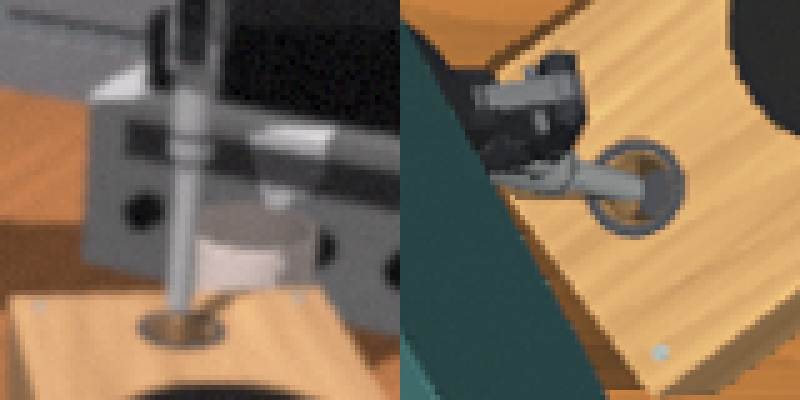

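Emit:
arm_command:
  slide:
    - [0.0002, -0.0006, 0.005]
    - [0.0002, -0.0006, 0.012]
    - [0.0002, -0.0006, 0.02]
    - [0.0002, -0.0006, 0.027]
    - [0.0002, -0.0006, 0.031]
  twist:
    - [0.0005, 0.002, 0]
    - [0.0005, 0.003, 0]
    - [0.0005, 0.003, 0]
    - [0.0005, 0.003, 0]
    - [0.0005, 0.003, 0]
  hand: [0, 0, 0, 0, 0]

```text
time: 6.58
ee_pos: [0.4403, 0.2854, 0.3841]
eef_rot: [180.0, 0.0, 14.0]
ft_force: [0.1, -0.7, -1.6]
opening: 0.0205
```

Emit:
arm_command:
  slide:
    - [0, 0, 0]
    - [0, 0, 0]
    - [0, 0, 0]
  twist:
    - [0, 0, 0]
    - [0, 0, 0]
    - [0, 0, 0]
  hand: [0, 0, 0]

```text
time: 6.83
ee_pos: [0.4404, 0.2854, 0.3842]
eef_rot: [180.0, 0.0, 14.0]
ft_force: [-0.5, -0.5, -0.7]
opening: 0.0206
```

```bash
python3 t.py .4405 .2855 .37
```

```text
t 6.8333 ee [0.4404 0.2854 0.3842] [1.7999e+02 1.0000e-02 1.4010e+01] F [-0.55 -0.5  -0.71] M [ 0.037  0.007 -0.013] op 0.0206 j [ 30. -12. 102.  -0.  90. 106.]
slide [ 0.0002 -0.0001  0.0142] twist [0.0003 0.0002 0.    ]
```

Emit:
arm_command:
  slide:
    - [0, 0, 0.002]
    - [0, 0, 0.004]
    - [0, 0, 0.007]
    - [0, 0, 0.01]
    - [0, 0, 0.012]
  twist:
    - [0, 0, 0]
    - [0, 0, 0]
    - [0, 0, 0]
    - [0, 0, 0]
    - [0, 0, 0]
  hand: [0, 0, 0, 0, 0]

```text
time: 7.25
ee_pos: [0.4403, 0.2854, 0.3717]
eef_rot: [180.0, 0.0, 14.0]
ft_force: [0.1, -0.0, -1.3]
opening: 0.0209
```

Emit:
arm_command:
  slide:
    - [0, 0, 0.001]
    - [0, 0, 0.002]
    - [0, 0, 0.003]
    - [0, 0, 0.004]
    - [0, 0, 0.004]
  twist:
    - [0, 0, 0]
    - [0, 0, 0]
    - [0, 0, 0]
    - [0, 0, 0]
    - [0, 0, 0]
  hand: [0, 0, 0, 0, 0]

```text
time: 7.67
ee_pos: [0.4403, 0.2854, 0.3675]
eef_rot: [180.0, 0.0, 14.0]
ft_force: [0.2, 0.7, -0.7]
opening: 0.021
```

```bash
python3 t.py .4405 .2855 .365
```

```text
t 7.6667 ee [0.4403 0.2854 0.3675] [1.7998e+02 4.0000e-02 1.4010e+01] F [ 0.24  0.65 -0.74] M [-0.045 -0.014 -0.051] op 0.021 j [ 30. -12. 104.  -0.  88. 106.]
slide [ 0.0002 -0.0001  0.0025] twist [0.0004 0.0008 0.    ]
```

Emit:
arm_command:
  slide:
    - [0, 0, 0.001]
    - [0, 0, 0.002]
    - [0, 0, 0.0025]
    - [0, 0, 0.0025]
  twist:
    - [0, 0, 0]
    - [0, 0, 0]
    - [0, 0, 0]
    - [0, 0, 0]
  hand: [0, 0, 0, 0]

```text
time: 8.0
ee_pos: [0.4403, 0.2853, 0.3649]
eef_rot: [180.0, 0.0, 14.0]
ft_force: [-0.3, 0.3, -0.3]
opening: 0.0206
```

Emit:
arm_command:
  slide:
    - [0, 0, 0.001]
    - [0, 0, 0.002]
    - [0, 0, 0.0025]
    - [0, 0, 0.0025]
  twist:
    - [0, 0, 0]
    - [0, 0, 0]
    - [0, 0, 0]
    - [0, 0, 0]
  hand: [0, 0, 0, 0]

```text
time: 8.33
ee_pos: [0.4403, 0.2853, 0.3623]
eef_rot: [180.0, 0.1, 14.0]
ft_force: [-0.2, -0.9, -0.4]
opening: 0.0204
```

```bash
python3 t.py .4405 .2855 .365
```

```text
t 8.3333 ee [0.4403 0.2853 0.3623] [1.7998e+02 6.0000e-02 1.4010e+01] F [-0.18 -0.87 -0.4 ] M [ 0.016 -0.005 -0.005] op 0.0204 j [ 30. -12. 104.  -0.  87. 106.]
slide [ 0.0003 -0.0001 -0.0027] twist [0.0004 0.001  0.    ]
```

Emit:
arm_command:
  slide:
    - [0.0002, 0, 0.001]
    - [0.0002, 0, 0.002]
    - [0.0002, 0, 0.002]
    - [0.0002, 0, 0.002]
  twist:
    - [0, 0.0008, 0]
    - [0, 0.0008, 0]
    - [0, 0.0008, 0]
    - [0, 0.0008, 0]
  hand: [0, 0, 0, 0]

```text
time: 8.67
ee_pos: [0.4405, 0.2854, 0.3603]
eef_rot: [180.0, 0.0, 14.0]
ft_force: [-0.0, -0.4, -0.1]
opening: 0.0206
```

Emit:
arm_command:
  slide:
    - [0, 0, 0.001]
    - [0, 0, 0.002]
    - [0, 0, 0.002]
    - [0, 0, 0.002]
  twist:
    - [0, 0, 0]
    - [0, 0, 0]
    - [0, 0, 0]
    - [0, 0, 0]
  hand: [0, 0, 0, 0]

```text
time: 9.0
ee_pos: [0.4405, 0.2854, 0.3584]
eef_rot: [180.0, 0.0, 14.0]
ft_force: [-1.2, -0.6, 2.4]
opening: 0.0209
```

```bash
python3 t.py .4405 .2855 .358
```

```text
t 9.0 ee [0.4405 0.2854 0.3584] [179.98   0.    14.01] F [-1.23 -0.55  2.44] M [-0.098  0.138 -0.013] op 0.0209 j [ 30. -11. 104.  -0.  87. 106.]
slide [ 0.0001 -0.0001  0.0004] twist [0.0003 0.     0.    ]
```

Emit:
arm_command:
  slide:
    - [0, 0, 0.0]
  twist:
    - [0, 0, 0]
  hand: [0]

```text
time: 9.08
ee_pos: [0.4405, 0.2854, 0.3585]
eef_rot: [180.0, -0.0, 14.0]
ft_force: [0.5, 0.4, 1.6]
opening: 0.0207
```

Emit:
arm_command:
  slide:
    - [0, 0, 0.0]
  twist:
    - [0, 0, 0]
  hand: [0]

```text
time: 9.17
ee_pos: [0.4405, 0.2854, 0.3585]
eef_rot: [180.0, -0.0, 14.0]
ft_force: [-0.9, -0.9, 1.5]
opening: 0.021
```

Emit:
arm_command:
  slide:
    - [0, 0, 0.0]
  twist:
    - [0, 0, 0]
  hand: [0]

```text
time: 9.25
ee_pos: [0.4405, 0.2854, 0.3586]
eef_rot: [180.0, -0.0, 14.0]
ft_force: [-0.6, -0.4, 0.5]
opening: 0.0208
```

Emit:
arm_command:
  slide:
    - [0, 0, 0.0]
  twist:
    - [0, 0, 0]
  hand: [0]

```text
time: 9.33
ee_pos: [0.4405, 0.2854, 0.3586]
eef_rot: [180.0, -0.0, 14.0]
ft_force: [-0.2, 0.7, 1.3]
opening: 0.0207
```

Emit:
arm_command:
  slide:
    - [0, 0, 0.001]
    - [0, 0, 0.002]
    - [0, 0, 0.0025]
    - [0, 0, 0.0025]
  twist:
    - [0, 0, 0]
    - [0, 0, 0]
    - [0, 0, 0]
    - [0, 0, 0]
  hand: [0, 0, 0, 0]

```text
time: 9.67
ee_pos: [0.4405, 0.2854, 0.3561]
eef_rot: [180.0, -0.0, 14.0]
ft_force: [-1.5, 0.2, 2.1]
opening: 0.0207
```

Emit:
arm_command:
  slide:
    - [0, 0, 0.0]
  twist:
    - [0, 0, 0]
  hand: [0]

```text
time: 9.75
ee_pos: [0.4405, 0.2854, 0.3561]
eef_rot: [180.0, -0.0, 14.0]
ft_force: [-0.6, 0.1, 3.1]
opening: 0.0209
```

Emit:
arm_command:
  slide:
    - [0, 0, 0.0]
  twist:
    - [0, 0, 0]
  hand: [0]

```text
time: 9.83
ee_pos: [0.4405, 0.2854, 0.3562]
eef_rot: [180.0, -0.0, 14.0]
ft_force: [-0.8, -0.2, 2.3]
opening: 0.0209
```

Emit:
arm_command:
  slide:
    - [0, 0, 0.0]
  twist:
    - [0, 0, 0]
  hand: [0]

```text
time: 9.92
ee_pos: [0.4405, 0.2854, 0.3563]
eef_rot: [180.0, -0.0, 14.0]
ft_force: [-0.6, -0.1, 2.1]
opening: 0.0205
```

```bash
python3 t.py .4405 .2855 .356; python3 - <<'E'
from h import *
i,d=read_camera('scene'); j,e=read_camera('top')
a=cv2.resize(i[60:140,345:425],None,fx=5,fy=5,interpolation=0);b=cv2.resize(j[180:260,125:205],None,fx=5,fy=5,interpolation=0)
cv2.imwrite('pics/c6.png',np.hstack([a,b])); cv2.imwrite('pics/s6.png',i)
E
```

```text
t 9.9167 ee [0.4405 0.2854 0.3563] [ 1.7998e+02 -3.0000e-02  1.4010e+01] F [-0.63 -0.09  2.09] M [-0.149  0.224  0.007] op 0.0205 j [ 30. -11. 105.  -0.  87. 106.]
slide [ 0.     -0.0001  0.0003] twist [ 0.0003 -0.0005 -0.    ]
```

View pics/c6.png

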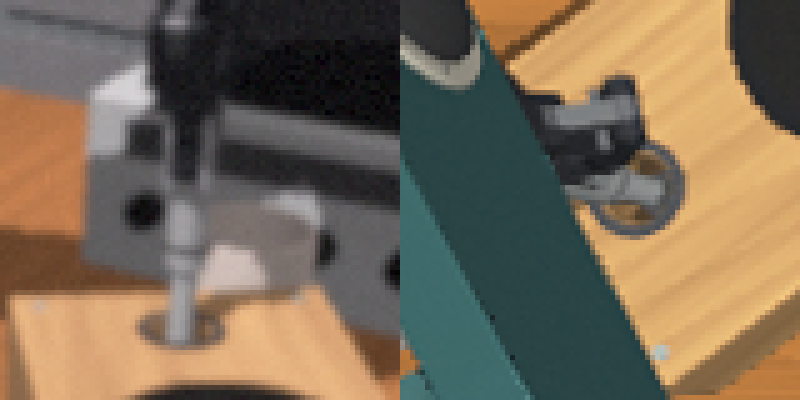

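View pics/s6.png

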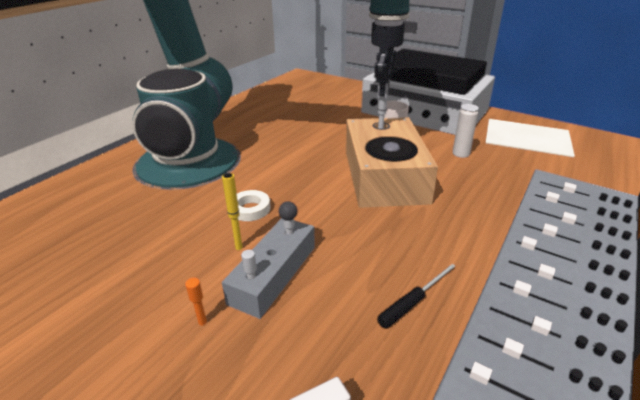

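```bash
python3 - <<'E'
from h import *
o=observe(); print(o['time'],o['ee_pos'],o['eef_rot'],o['ft_force'],o['joint_vel'].round(2)); print(sign_off())
E
```

```text
10.0167 [0.44050307 0.28541014 0.35621655] [ 1.79982619e+02 -2.24581282e-02  1.40101702e+01] [0.05987345 0.12550115 2.70134025] [ 0.02  0.12 -0.01 -0.03 -0.09  0.01]
the job is handed in; nothing more can be done
None
```

I took the mic out of the rack's middle hole and lowered it stem first down the middle of the port. I handed the job in at 10.0 s with the gripper still holding it and the stop partly pressed.

- **Stop:** I estimate it is pressed about 6 mm of its 14 mm. The upward force rose about 3.5 N above the free-hanging reading. The TCP also sank about 6 mm after first contact, which agrees with the spring.
- **Centring and tilt:** The last pictures from both cameras show the stem within about 1 mm of the port's centre, against 9.5 mm of clearance. The tool is tilted less than 0.05° and the arm is at rest.
- **Rack:** The last scene picture shows the ball mic and the short plug still standing, and the yellow and orange look-alikes untouched.
- **Disagreements:** The scene camera put the mic about 1.4 mm off where the arm reported it. The port showed about the same offset in that camera, so I treated it as calibration error. From first contact there was a sideways reading of about 0.8 N. I took it as friction on the stop, because the pictures show the stem well clear of the wall. In the final reading it was about 0.1 N, but one sample is within the sensor's noise.

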